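# Break down a pile of tableware onto its display places

## Task

Take the pile of tableware apart from the top down, one piece at a time, setting each piece down gently and upright on its own place. First set the white red-banded tumbler in the middle of the red coaster and the mustard cup in the middle of the light white cardboard box (in either order), keeping the box level and where it is on its small pedestal; then set the green serving slab centred on the pale marble board and last the blue dish centred on the dark slate, each lying lengthwise with what it stands on. Leave the pale bowl where it is.

Things in the scene. Friction and masses are not known exactly. Their poses are not given: they have to be found in the camera images.
- tumbler: White glazed tumbler with a red band, round, upright, no handle: 46 mm diameter, 75 mm tall, open at the top, about 0.2 kg. Starts on one half of the top of the green slab. Origin: centre of its underside; z up.
- mustard_cup: Mustard-yellow cup, round, upright, no handle: 46 mm diameter, 55 mm tall, open at the top, about 0.18 kg. Starts on the other half of the top of the green slab, 72 mm from the tumbler centre to centre. Origin: centre of its underside; z up.
- green_slab: Celadon-green oblong serving slab, flat on top, 48 mm (its x) by 156 mm (its y), 36 mm tall: a slab 22 mm thick on two brown feet 14 mm high, which stand inset below it. About 0.3 kg. It stands in the blue dish and carries the two cups. Origin: centre of its underside (under the feet); z up.
- blue_dish: Blue oblong dish with a brown rim, 64 mm (its x) by 190 mm (its y), 22 mm tall, walls 5 mm thick with upright outer faces, inner floor 8 mm above its underside; about 0.4 kg. It stands on the counter, bottom of the pile: the slab stands inside it with 3 mm of play at each long side and about 12 mm at each end. Origin: centre of its underside; z up.
- coaster: Red round coaster, fixed, 80 mm diameter, 6 mm thick: place of the tumbler. Origin: centre of its underside; its top is 6 mm above.
- gift_box: Light open white cardboard box, square, loose, 60 g: 120 by 120 mm outside, 25 mm tall, walls and floor 4 mm thick (inside 112 by 112 mm, floor 4 mm above its underside): place of the mustard cup. It balances on a fixed black round pedestal, 44 mm diameter and 30 mm tall, under its middle: loaded off its middle or pushed it tips or slides. Origin: centre of its underside.
- board: Pale marble board, oblong and flat, fixed, 80 mm (its x) by 178 mm (its y), 12 mm thick: place of the green slab. Origin: centre of its underside; its top is 12 mm above.
- slate: Dark grey slate, fixed, 90 mm (its x) by 212 mm (its y), 8 mm thick: place of the blue dish. Origin: centre of its underside; its top is 8 mm above.
- pale_bowl: Bystander: loose pale blue-grey bowl, 120 mm across, 52 mm tall, with a black spoon leaning over its rim to 72 mm height. Leave it. Origin: centre of its underside.
Mind the look-alikes: they are no part of the job. What is meant by the blue_dish is not orange, and is the smaller of those in its own colour.

How it is judged:
On the way, in this order (a step that is already met when the one before it is completed fails the run):
1. the tumbler stands on the coaster and the mustard cup in the box, both let go (horizontal distance between tumbler and coaster below 0.015 m and z of tumbler in the frame of coaster between 0.002 and 0.011 m and angle between each of tumbler, mustard_cup's own z axis and vertical below 0.1 rad and linear speed of each of tumbler, mustard_cup below 0.03 m/s and horizontal distance between mustard_cup and gift_box below 0.015 m and z of mustard_cup in the frame of gift_box between 0 and 0.009 m and angle between gift_box's own z axis and vertical below 0.06 rad and distance of gift_box from where it was at the start of the episode below 0.015 m and contact force between each of tumbler, mustard_cup and the fingers below 0.2 N), for 0.2 s.
2. then the green slab lies on the board, let go (horizontal distance between green_slab and board below 0.015 m and z of green_slab in the frame of board between 0.008 and 0.017 m and angle between green_slab's own z axis and vertical below 0.1 rad and linear speed of green_slab below 0.03 m/s and angle between the y axis of green_slab and the y axis of board, either way round below 0.2 rad and contact force between green_slab and the fingers below 0.2 N), for 0.2 s.
3. last the blue dish lies on the slate, let go (horizontal distance between blue_dish and slate below 0.015 m and z of blue_dish in the frame of slate between 0.004 and 0.013 m and angle between blue_dish's own z axis and vertical below 0.1 rad and linear speed of blue_dish below 0.03 m/s and angle between the y axis of blue_dish and the y axis of slate, either way round below 0.2 rad and contact force between blue_dish and the fingers below 0.2 N), for 0.2 s.
At the end, for the whole second after the job is handed in: Tumbler on coaster, cup in box, slab on board, dish on slate: each within 15 mm of its place's middle, resting on it (5 mm), upright within 0.1 rad, at rest; slab and dish lengthwise within 0.2 rad; box level within 0.06 rad and within 15 mm of its start (horizontal distance between tumbler and coaster below 0.015 m and z of tumbler in the frame of coaster between 0.002 and 0.011 m and angle between each of tumbler, mustard_cup, green_slab, blue_dish's own z axis and vertical below 0.1 rad and linear speed of each of tumbler, mustard_cup, green_slab, blue_dish below 0.03 m/s and horizontal distance between mustard_cup and gift_box below 0.015 m and z of mustard_cup in the frame of gift_box between 0 and 0.009 m and horizontal distance between green_slab and board below 0.015 m and z of green_slab in the frame of board between 0.008 and 0.017 m and angle between the y axis of green_slab and the y axis of board, either way round below 0.2 rad and horizontal distance between blue_dish and slate below 0.015 m and z of blue_dish in the frame of slate between 0.004 and 0.013 m and angle between the y axis of blue_dish and the y axis of slate, either way round below 0.2 rad and angle between gift_box's own z axis and vertical below 0.06 rad and distance of gift_box from where it was at the start of the episode below 0.015 m); the robot touches nothing.
It fails at once if the light box tips by more than 0.2 rad or is shifted by more than 25 mm (angle between gift_box's own z axis and vertical above 0.2 rad or distance of gift_box from where it was at the start of the episode above 0.025 m).
It fails at once if a piece of tableware is tipped by more than 0.6 rad (angle between any of tumbler, mustard_cup, green_slab, blue_dish's own z axis and vertical above 0.6 rad).
It fails at once if a piece is dropped from more than about 18 mm (falls free of the fingers at over 0.6 m/s) ((linear speed of tumbler above 0.6 m/s and contact force between tumbler and the fingers below 0.1 N) or (linear speed of mustard_cup above 0.6 m/s and contact force between mustard_cup and the fingers below 0.1 N) or (linear speed of green_slab above 0.6 m/s and contact force between green_slab and the fingers below 0.1 N) or (linear speed of blue_dish above 0.6 m/s and contact force between blue_dish and the fingers below 0.1 N)).
It fails at once if a piece is pressed or banged onto its place (over 60 N) (contact force between tumbler and coaster above 60 N or contact force between mustard_cup and gift_box above 60 N or contact force between green_slab and board above 60 N or contact force between blue_dish and slate above 60 N).
It fails at once if the pale bowl is shifted by more than 30 mm (distance of pale_bowl from where it was at the start of the episode above 0.03 m).
It also fails if it takes over 128 s, if anything falls off the work surface, if the arm or the gripper's body presses on something with over 40 N, if the wrist force passes 120 N, or if a joint passes its speed limit or range.

## Robot

A 6-joint arm with a two-finger parallel gripper is mounted at the origin on the work surface. World frame = base frame: x ahead of the robot, y to its left, z up, the work surface at z = 0. Lengths are in m, angles in rad, forces in N, time in s.
With the tool pointing down it reaches from about 0.375 to 0.975 m from the base axis. Payload 3.8 kg.
Tool frame: the origin (TCP) lies at the very end of the fingers, on their centre line; the grasp point (between the pads) lies 19 mm behind it; z points along the fingers, y is the line along which they close (so a half turn about z gives the same grasp; the last joint's range is limited). The gripper opens to 85 mm and grips with 20 to 120 N. Pads are 22 mm wide; open, the fingers measure 114 mm over their backs; the gripper's body (76 mm by 85 mm) begins 54 mm behind the grasp point. The pads swing forward as they close: fully open they stand 13 mm farther back than shut.
Start: joints at [-1.318, 0.264, 1.604, -0, 1.274, -0.037], TCP at [0.193, -0.647, 0.231] pointing down, gripper open.
Joint ranges: [-2.63, 2.63], [-0.94, 2.18], [0.31, 2.57], [-1.31, 4.45], [0, 2.66], [-2.55, 2.55]. Speed limits (rad/s): [2.57, 2.57, 3.14, 3.14, 3.14, 3.14].

## Interface

Orientations are given as a rotation vector (axis times angle).
In Python, from workcell import read_state, read_camera, calibration, finish_job gives the robot as it stands.
- The arm moves only by the tool step_arm, never from a script. Its argument "commands" is a list of rows, each an object of numbers: "fingers": the gripper's target within -1 to 1 (shut at 1, half-way at 0, fully open at -1); "dx", "dy", "dz": the shift along the tool's x, y, z in m; "roll": the turn about the tool's z in degrees. In form: [{"fingers": .., "dx": .., "dy": .., "dz": .., "roll": ..}, ...]. A call has 1 to 8 rows; each row is the pose to reach, as a shift and turn from the pose commanded when the call began, along the tool's axes at that moment; what a row does not reach only later rows make up. A row lasts 1/8 s, in which the tool goes at most 62.5 mm and 10.7 degrees, less where a joint would pass 70% of its speed; a pose out of reach is approached as far as the arm can. A call with a gripper value outside its range is refused whole. The fingers move at their own pace and stop on an object; "squeeze" is the grip in N (left out, the last holds). Time passes only in rows, so rows that repeat a pose let the fingers close. It gives the time, the measured TCP pose, the force, the opening and the grip force at its end, in the units of the state.
- read_state(): the state, without advancing time (a new reading comes with each control period).
- read_camera(name): name is "scene" or "top"; returns (picture, depth): 420x560x3 uint8, blue, green, red; 420x560 float32, m along the optical axis (not along the pixel's ray), 0 where there is no reading.
- calibration(name): a dict with "intrinsics" (3x3 intrinsics, pixels), "k1" (the pictures are not rectified: a ray, as slopes to the right and down, at radius r is drawn at 1 + k1 r^2 times it, then the intrinsics apply), "world_to_cam" (4x4, takes a point from world to camera coordinates). Camera axes: x right, y up, looking along -z (the intrinsics and any distortion apply to the point x, -y, -z); pixel columns grow to the right and rows downward; lengths in m; the calibration is good to about 2 mm. A picture is of the moment at which its call begins. calibration takes no time and is no camera call.
- finish_job(): hands the job in; it is judged then, once.
The state is a dict: "time": time; "q": joint angles; "joint_vel": joint speeds; "joint_torque": joint torques, N m; "tool_pos": TCP position; "tcp_rot": TCP orientation; "wrist_force": force on the tool from outside, world axes, zero at the start; "torque": the same for the moment, N m; "width": opening from 0.0 (shut) to 1.0 (fully open); "grip_force": force on a finger pad.
Only numpy, scipy, OpenCV 4.12 (cv2) and the standard library are available. Lean on these libraries where they do the work, as an engineer would, in place of code of your own. Each camera call takes 0.05 s, during which the arm holds its last target. There are 200 camera calls.

## Working session

There is one attempt and no reset: what is moved stays moved. The work goes in short steps, Python scripts to look and compute and a tool call to move; the robot and the scene stay as the last step left them, time stands still between calls to the robot, and variables do not carry over. Pictures are saved under pics/ and viewed, at most 14 in all, crops included, and the job is handed in when it is done.

Besides the shell and the picture viewer there is one more tool, called after "Request:" as a command line: name --argument value ..., lists and objects as JSON in quotes. step_arm: Moves the arm, as the interface text tells. Its arguments: {"type":"object","properties":{"commands":{"type":"array","items":{"type":"object","properties":{"fingers":{"type":"number"},"dx":{"type":"number"},"dy":{"type":"number"},"dz":{"type":"number"},"roll":{"type":"number"}}}},"squeeze":{"type":"number"}},"required":["commands"]}

```bash
mkdir -p pics; cat > h.py <<'E'
import numpy as np, cv2
from workcell import *
def snap(n):
    im,d=read_camera(n); np.savez(f'{n}.npz',im=im,d=d); return im,d
def load(n):
    z=np.load(f'{n}.npz'); return z['im'],z['d']
def rays(n,uv):
    c=calibration(n);K=np.array(c['intrinsics'],float);T=np.array(c['world_to_cam'],float)
    p=cv2.undistortPoints(np.array(uv,float).reshape(-1,1,2),K,np.array([c['k1'],0,0,0.])).reshape(-1,2)
    R=T[:3,:3];o=-R.T@T[:3,3]
    return o,np.c_[p[:,0],-p[:,1],-np.ones(len(p))]@R
def onz(n,uv,z):
    o,d=rays(n,uv); return o+d*((z-o[2])/d[:,2])[:,None]
def cloud(n,d):
    v,u=np.mgrid[:d.shape[0],:d.shape[1]]
    o,r=rays(n,np.c_[u.ravel(),v.ravel()])
    P=o+r*d.ravel()[:,None]; P[d.ravel()<=0]=np.nan
    return P.reshape(d.shape+(3,))
E
python3 - <<'E'
from h import *
for n in('top','scene'):
    im,d=snap(n); cv2.imwrite(f'pics/{n}0.png',im)
    c=calibration(n);T=np.array(c['world_to_cam']);print(n,-T[:3,:3].T@T[:3,3],c['k1'],c['intrinsics'])
print(read_state())
E
```

```text
top [ 0.37116293 -0.0055214   1.01568108] -0.031320508339346735 [[404.09914535   0.         273.23882121]
 [  0.         404.09914535 211.6912116 ]
 [  0.           0.           1.        ]]
scene [0.99730183 0.59111856 0.72280207] -0.04896779929574015 [[413.50099972   0.         274.33979063]
 [  0.         413.50099972 213.67990402]
 [  0.           0.           1.        ]]
{'time': 0.1, 'q': array([-1.31789965e+00,  2.64675807e-01,  1.60522216e+00,  3.27243995e-05,
        1.27372027e+00, -3.69009318e-02]), 'joint_vel': array([ 0.00027518, -0.0020473 , -0.00213985, -0.00096268,  0.00190173,
        0.00036319]), 'joint_torque': array([ 7.42987668e-04, -5.16704392e+01, -3.68589842e+01, -8.38485334e-05,
        6.21698942e-03, -2.02270934e-05]), 'tool_pos': array([ 0.19273025, -0.64621417,  0.23009614]), 'tcp_rot': array([-3.10667656e+00, -4.53315577e-01,  2.93918083e-04]), 'wrist_force': array([ 0.14262195, -0.36387809, -0.59939228]), 'torque': array([-0.0078452 , -0.03702879, -0.04536218]), 'grip_force': 0.0, 'width': 1.0022641691754073}
```

View pics/top0.png

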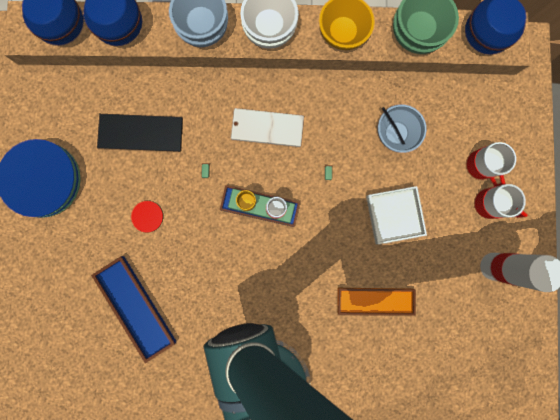

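View pics/scene0.png

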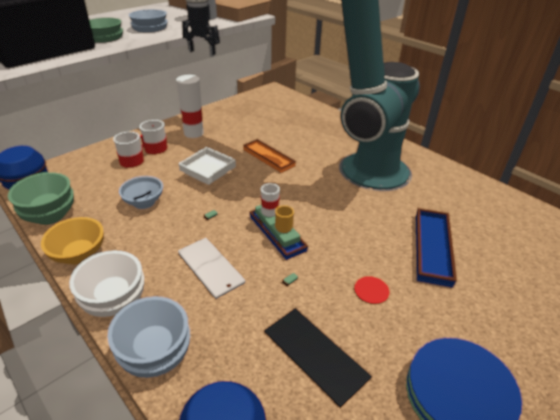

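The top view has image up = +x and left = +y. The pile is at (260,205): mustard cup at (247,201), tumbler at (277,207). The coaster is at (147,216), slate at (140,132), board at (267,127), box at (398,215) and bowl at (402,128). The larger blue dish at (135,308) and the orange one are look-alikes.

```bash
cat > m.py <<'E'
from h import *
im,d=load('top'); P=cloud('top',d)
hsv=cv2.cvtColor(im,cv2.COLOR_BGR2HSV)
def comp(m,box,z,name,dr=True):
    x0,y0,x1,y1=box; M=np.zeros(m.shape,np.uint8); M[y0:y1,x0:x1]=m[y0:y1,x0:x1]
    cs,_=cv2.findContours(M,cv2.RETR_EXTERNAL,cv2.CHAIN_APPROX_NONE); c=max(cs,key=cv2.contourArea)[:,0]
    Q=onz('top',c,z)[:,:2].astype(np.float32)
    (cx,cy),(w,h),a=cv2.minAreaRect(Q)
    b=cv2.boxPoints(((cx,cy),(w,h),a)); e=[b[1]-b[0],b[2]-b[1]]; e=max(e,key=np.linalg.norm)
    yaw=np.degrees(np.arctan2(e[1],e[0]))%180
    F=np.zeros(m.shape,np.uint8); cv2.drawContours(F,[c[:,None]],-1,1,-1)
    print(name,'c',np.round([cx,cy],4),'size',np.round([w,h],3),'long-axis deg',round(yaw,1),'z',np.round(np.nanpercentile(P[F>0][:,2],[10,50,90]),3))
    return cx,cy,yaw
H,S,V=[hsv[...,i].astype(int) for i in range(3)]
comp((V<70)&(S<120),(85,100,195,165),.008,'slate')
comp((S<70)&(V>130),(220,95,315,155),.012,'board')
comp((S>180)&((H<6)|(H>174))&(V>120),(120,190,175,240),.006,'coaster')
comp((S<60)&(V>110),(355,175,440,255),.055,'box')
z=P[...,2]
for zz,box in((.062,(355,175,440,255)),): pass
comp((z>.018)&(z<.2),(210,170,310,235),.03,'pile')
comp(((H>35)&(H<95)&(S>40))|((z>.035)&(z<.2)),(225,170,300,235),.044,'slab')
for nm,zt,box in(('tumbler',.119,(262,190,295,230)),('mustard',.099,(232,180,264,218))):
    x0,y0,x1,y1=box; m=np.zeros(z.shape,bool); m[y0:y1,x0:x1]=True
    m&=abs(z-zt)<.012
    comp(m,box,zt,nm)
    comp((S<60)&(V>120) if nm=='tumbler' else (H>15)&(H<30)&(S>150)&(V>90),box,zt,nm+' col')
E
python3 m.py; python3 - <<'E'
from h import *
im,d=load('top')
c=im[165:250,200:440]; cv2.imwrite('pics/crop0.png',cv2.resize(c,None,fx=3.3,fy=3.3,interpolation=cv2.INTER_CUBIC))
E
```

```text
slate c [0.6239 0.3221] size [0.21  0.087] long-axis deg 88.5 z [0.005 0.008 0.01 ]
board c [6.418e-01 2.000e-04] size [0.177 0.081] long-axis deg 84.8 z [0.009 0.012 0.014]
coaster c [0.4126 0.2973] size [0.077 0.075] long-axis deg 46.4 z [0.003 0.006 0.008]
box c [ 0.4238 -0.314 ] size [0.122 0.126] long-axis deg 101.5 z [0.032 0.034 0.054]
pile c [0.4425 0.0149] size [0.188 0.064] long-axis deg 78.2 z [0.009 0.044 0.095]
slab c [0.4444 0.0101] size [0.156 0.055] long-axis deg 76.9 z [0.042 0.047 0.099]
tumbler c [ 0.434  -0.0247] size [0.042 0.042] long-axis deg 1.0 z [0.048 0.051 0.119]
tumbler col c [ 0.4341 -0.0233] size [0.05  0.046] long-axis deg 75.0 z [0.047 0.051 0.119]
mustard c [0.4502 0.0457] size [0.043 0.043] long-axis deg 1.1 z [0.048 0.051 0.099]
mustard col c [0.449  0.0457] size [0.046 0.043] long-axis deg 1.1 z [0.048 0.051 0.099]
```

View pics/crop0.png

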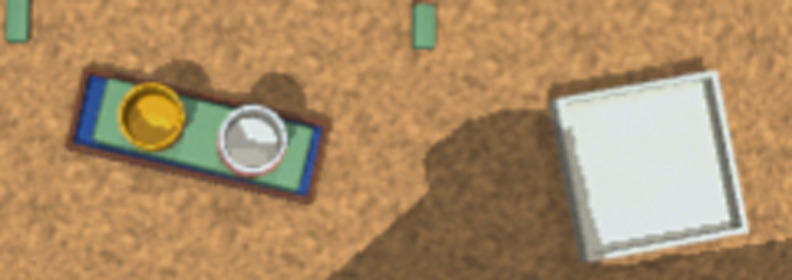

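```bash
cat >> h.py <<'E'
from scipy.spatial.transform import Rotation as Rn
def to(x,y,z,yaw):
    """yaw: world angle (deg) wanted for the tool's y line, mod 180"""
    s=read_state(); R=Rn.from_rotvec(s['tcp_rot']).as_matrix(); d=R.T@(np.array([x,y,z])-s['tool_pos'])
    cur=np.degrees(np.arctan2(R[1,1],R[0,1])); w=(yaw-cur+90)%180-90
    print('t',round(s['time'],2),'pos',s['tool_pos'].round(4),'yline',round(cur,1),'tilt',R[2,2].round(4),'w',round(s['width'],3),'grip',round(s['grip_force'],1),'F',s['wrist_force'].round(1))
    print('-> dx %.4f dy %.4f dz %.4f roll %.1f | q6 %.2f'%(*d,-w,s['q'][5]))
E
python3 - <<'E'
from h import *
to(.434,-.024,.2,-12.5)
im,d=load('top'); P=cloud('top',d)
Q=P[175:255,355:440].reshape(-1,3); Q=Q[abs(Q[:,2]-.055)<.006]
print('box rim',cv2.minAreaRect(Q[:,:2].astype(np.float32)),np.median(Q[:,2]))
Q=P[240:310,470:560].reshape(-1,3); print('bottle',np.nanmax(Q[:,2]),np.nanmedian(Q[Q[:,2]>.1],0))
E
```

```text
t 0.1 pos [ 0.1927 -0.6462  0.2301] yline -73.4 tilt -1.0 w 1.002 grip 0.0 F [ 0.1 -0.4 -0.6]
-> dx 0.4090 dy -0.5273 dz 0.0312 roll -60.9 | q6 -0.04
box rim ((0.424250066280365, -0.31655561923980713), (0.12042005360126495, 0.12012840807437897), 11.369019508361816) 0.05438534630912939
bottle 0.20472125057964652 [ 0.30267058 -0.55981271  0.19749879]
```

Request:
step_arm --commands '[{"dz": -0.07, "fingers": -1}, {"dx": 0.045, "dy": -0.058, "dz": -0.07, "roll": -8}, {"dx": 0.08, "dy": -0.105, "dz": -0.07, "roll": -16}, {"dx": 0.12, "dy": -0.155, "dz": -0.07, "roll": -24}, {"dx": 0.16, "dy": -0.205, "dz": -0.07, "roll": -32}, {"dx": 0.2, "dy": -0.26, "dz": -0.07, "roll": -40}, {"dx": 0.24, "dy": -0.31, "dz": -0.07, "roll": -48}, {"dx": 0.28, "dy": -0.36, "dz": -0.07, "roll": -56}]'

```text
invalid input
```

```bash
python3 -c "
from h import *
to(.434,-.024,.17,-12.5)"
```

```text
t 0.1 pos [ 0.1927 -0.6462  0.2301] yline -73.4 tilt -1.0 w 1.002 grip 0.0 F [ 0.1 -0.4 -0.6]
-> dx 0.4090 dy -0.5272 dz 0.0612 roll -60.9 | q6 -0.04
```

Request:
step_arm --commands '[{"fingers": -1, "dx": 0, "dy": 0, "dz": -0.07, "roll": 0}, {"fingers": -1, "dx": 0.045, "dy": -0.058, "dz": -0.07, "roll": -8}, {"fingers": -1, "dx": 0.08, "dy": -0.105, "dz": -0.07, "roll": -16}, {"fingers": -1, "dx": 0.12, "dy": -0.155, "dz": -0.07, "roll": -24}, {"fingers": -1, "dx": 0.16, "dy": -0.205, "dz": -0.07, "roll": -32}, {"fingers": -1, "dx": 0.2, "dy": -0.26, "dz": -0.07, "roll": -40}, {"fingers": -1, "dx": 0.24, "dy": -0.31, "dz": -0.07, "roll": -48}, {"fingers": -1, "dx": 0.28, "dy": -0.36, "dz": -0.07, "roll": -56}]' --squeeze 30

```text
time: 1.1
tool_pos: [0.3513, -0.2374, 0.301]
tcp_rot: [2.528, 1.865, 0.0]
wrist_force: [1.7, -0.4, -0.4]
width: 1.0
grip_force: 0.0
```

```bash
python3 -c "
from h import *
to(.434,-.024,.17,-12.5)"
```

```text
t 1.1 pos [ 0.3513 -0.2374  0.301 ] yline -17.2 tilt -1.0 w 1.0 grip 0.0 F [ 1.7 -0.4 -0.4]
-> dx 0.2283 dy 0.0160 dz 0.1310 roll -4.7 | q6 -0.35
```

Request:
step_arm --commands '[{"fingers": -1, "dx": 0.05, "dy": 0.004, "dz": 0, "roll": -2}, {"fingers": -1, "dx": 0.105, "dy": 0.008, "dz": 0.01, "roll": -4.7}, {"fingers": -1, "dx": 0.16, "dy": 0.012, "dz": 0.03, "roll": -4.7}, {"fingers": -1, "dx": 0.21, "dy": 0.016, "dz": 0.06, "roll": -4.7}, {"fingers": -1, "dx": 0.228, "dy": 0.016, "dz": 0.1, "roll": -4.7}, {"fingers": -1, "dx": 0.228, "dy": 0.016, "dz": 0.131, "roll": -4.7}, {"fingers": -1, "dx": 0.228, "dy": 0.016, "dz": 0.131, "roll": -4.7}]'

```text
time: 1.98
tool_pos: [0.4318, -0.0259, 0.1672]
tcp_rot: [-2.449, -1.96, 0.008]
wrist_force: [-0.2, -0.4, 0.4]
width: 0.998
grip_force: 0.0
```

```bash
python3 -c "
from h import *
to(.434,-.024,.071,-12.5)"
```

```text
t 1.98 pos [ 0.4318 -0.0259  0.1672] yline -12.6 tilt -1.0 w 0.998 grip 0.0 F [-0.2 -0.4  0.4]
-> dx 0.0024 dy 0.0024 dz 0.0962 roll -0.1 | q6 0.10
```

Request:
step_arm --commands '[{"fingers": -1, "dx": 0.0015, "dy": 0.0015, "dz": 0.04, "roll": 0}, {"fingers": -1, "dx": 0.0015, "dy": 0.0015, "dz": 0.07, "roll": 0}, {"fingers": -1, "dx": 0.0015, "dy": 0.0015, "dz": 0.094, "roll": 0}, {"fingers": 1, "dx": 0.0015, "dy": 0.0015, "dz": 0.094, "roll": 0}, {"fingers": 1, "dx": 0.0015, "dy": 0.0015, "dz": 0.094, "roll": 0}, {"fingers": 1, "dx": 0.0015, "dy": 0.0015, "dz": 0.094, "roll": 0}, {"fingers": 1, "dx": 0.0015, "dy": 0.0015, "dz": 0.094, "roll": 0}, {"fingers": 1, "dx": 0.0015, "dy": 0.0015, "dz": 0.094, "roll": 0}]'

```text
time: 2.98
tool_pos: [0.4372, -0.0257, 0.0783]
tcp_rot: [2.453, 1.961, 0.001]
wrist_force: [-4.1, 0.2, 6.1]
width: 0.533
grip_force: 29.7
```

```bash
python3 -c "
from h import *
to(.4126,.2973,.15,-12.5)"
```

```text
t 2.98 pos [ 0.4372 -0.0257  0.0783] yline -12.7 tilt -1.0 w 0.533 grip 29.7 F [-4.1  0.2  6.1]
-> dx 0.3097 dy -0.0949 dz -0.0719 roll -0.2 | q6 0.11
```

Request:
step_arm --commands '[{"fingers": 1, "dx": 0, "dy": 0, "dz": -0.02, "roll": 0}, {"fingers": 1, "dx": 0, "dy": 0, "dz": -0.06, "roll": 0}, {"fingers": 1, "dx": 0, "dy": 0, "dz": -0.1, "roll": 0}, {"fingers": 1, "dx": 0.035, "dy": -0.01, "dz": -0.1, "roll": 0}, {"fingers": 1, "dx": 0.085, "dy": -0.025, "dz": -0.1, "roll": 0}, {"fingers": 1, "dx": 0.14, "dy": -0.04, "dz": -0.1, "roll": 0}, {"fingers": 1, "dx": 0.195, "dy": -0.06, "dz": -0.1, "roll": 0}, {"fingers": 1, "dx": 0.25, "dy": -0.077, "dz": -0.09, "roll": 0}]'

```text
time: 3.98
tool_pos: [0.4173, 0.2378, 0.1685]
tcp_rot: [2.452, 1.961, 0.008]
wrist_force: [1.1, -0.3, -2.9]
width: 0.53
grip_force: 30.7
```

```bash
python3 -c "
from h import *
to(.4126,.2973,.08,-12.5)"
```

```text
t 3.98 pos [0.4173 0.2378 0.1685] yline -12.7 tilt -1.0 w 0.53 grip 30.7 F [ 1.1 -0.3 -2.9]
-> dx 0.0568 dy -0.0180 dz 0.0886 roll -0.2 | q6 0.69
```

Request:
step_arm --commands '[{"fingers": 1, "dx": 0.04, "dy": -0.012, "dz": 0.02, "roll": 0}, {"fingers": 1, "dx": 0.057, "dy": -0.018, "dz": 0.05, "roll": 0}, {"fingers": 1, "dx": 0.057, "dy": -0.018, "dz": 0.08, "roll": 0}, {"fingers": 1, "dx": 0.057, "dy": -0.018, "dz": 0.09, "roll": 0}, {"fingers": 1, "dx": 0.057, "dy": -0.018, "dz": 0.09, "roll": 0}]'

```text
time: 4.6
tool_pos: [0.4112, 0.2946, 0.0764]
tcp_rot: [-2.454, -1.962, 0.001]
wrist_force: [0.2, 0.2, -2.3]
width: 0.527
grip_force: 31.3
```

```bash
python3 -c "
from h import *
to(.4126,.2973,.042,-12.5)"
```

```text
t 4.6 pos [0.4112 0.2946 0.0764] yline -12.7 tilt -1.0 w 0.527 grip 31.3 F [ 0.2  0.2 -2.3]
-> dx 0.0030 dy 0.0008 dz 0.0344 roll -0.2 | q6 0.79
```

Request:
step_arm --commands '[{"fingers": 1, "dx": 0.003, "dy": 0.001, "dz": 0.015, "roll": 0}, {"fingers": 1, "dx": 0.003, "dy": 0.001, "dz": 0.025, "roll": 0}, {"fingers": 1, "dx": 0.003, "dy": 0.001, "dz": 0.031, "roll": 0}, {"fingers": 1, "dx": 0.003, "dy": 0.001, "dz": 0.031, "roll": 0}, {"fingers": 1, "dx": 0.003, "dy": 0.001, "dz": 0.031, "roll": 0}]'

```text
time: 5.22
tool_pos: [0.4131, 0.2977, 0.0455]
tcp_rot: [2.453, 1.962, 0.001]
wrist_force: [0.8, -0.0, -2.7]
width: 0.527
grip_force: 31.3
```

```bash
python3 -c "
from h import *
to(.4126,.2973,.042,-12.5)"
```

```text
t 5.22 pos [0.4131 0.2977 0.0455] yline -12.7 tilt -1.0 w 0.527 grip 31.3 F [ 0.8 -0.  -2.7]
-> dx -0.0005 dy -0.0004 dz 0.0035 roll -0.2 | q6 0.80
```

Request:
step_arm --commands '[{"fingers": 1, "dx": 0, "dy": 0, "dz": 0.003, "roll": 0}, {"fingers": 1, "dx": 0, "dy": 0, "dz": 0.005, "roll": 0}, {"fingers": 1, "dx": 0, "dy": 0, "dz": 0.005, "roll": 0}]'

```text
time: 5.6
tool_pos: [0.413, 0.2977, 0.0405]
tcp_rot: [2.453, 1.962, 0.0]
wrist_force: [-0.1, -0.5, -0.7]
width: 0.524
grip_force: 31.1
```

```bash
python3 -c "
from h import *
to(.4126,.2973,.042,-12.5)"
```

```text
t 5.6 pos [0.413  0.2977 0.0405] yline -12.7 tilt -1.0 w 0.524 grip 31.1 F [-0.1 -0.5 -0.7]
-> dx -0.0004 dy -0.0003 dz -0.0015 roll -0.2 | q6 0.80
```

Request:
step_arm --commands '[{"fingers": 0.2, "dx": 0, "dy": 0, "dz": 0, "roll": 0}, {"fingers": -0.3, "dx": 0, "dy": 0, "dz": 0, "roll": 0}, {"fingers": -1, "dx": 0, "dy": 0, "dz": 0, "roll": 0}, {"fingers": -1, "dx": 0, "dy": 0, "dz": 0, "roll": 0}, {"fingers": -1, "dx": 0, "dy": 0, "dz": -0.02, "roll": 0}, {"fingers": -1, "dx": 0, "dy": 0, "dz": -0.06, "roll": 0}, {"fingers": -1, "dx": 0, "dy": 0, "dz": -0.11, "roll": 0}, {"fingers": -1, "dx": 0, "dy": 0, "dz": -0.13, "roll": 0}]'

```text
time: 6.6
tool_pos: [0.4146, 0.2987, 0.174]
tcp_rot: [2.453, 1.962, 0.009]
wrist_force: [0.6, -1.2, -0.4]
width: 0.997
grip_force: 0.0
```

```bash
python3 - <<'E'
from h import *
im,d=snap('top'); cv2.imwrite('pics/top1.png',im)
P=cloud('top',d)
def top(box,zt):
    x0,y0,x1,y1=box; Q=P[y0:y1,x0:x1].reshape(-1,3); Q=Q[abs(Q[:,2]-zt)<.008]; print(zt,len(Q),cv2.minEnclosingCircle(Q[:,:2].astype(np.float32)))
top((125,195,170,240),.081); top((225,170,270,225),.099)
to(.4496,.0457,.15,-12.5)
E
```

```text
0.081 111 ((0.411746084690094, 0.2983942925930023), 0.023535098880529404)
0.099 92 ((0.45019423961639404, 0.04619312658905983), 0.023166103288531303)
t 6.65 pos [0.4155 0.2993 0.1758] yline -12.7 tilt -1.0 w 1.002 grip 0.0 F [0.2 0.5 1.5]
-> dx -0.2400 dy 0.0888 dz 0.0249 roll -0.2 | q6 0.80
```

View pics/top1.png

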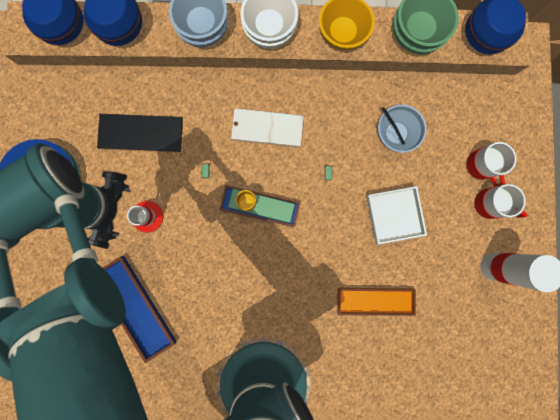

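The tumbler stands upright on the coaster at (147,216). The mustard cup is untouched at (247,201).

Request:
step_arm --commands '[{"fingers": -1, "dx": -0.05, "dy": 0.018, "dz": 0, "roll": 0}, {"fingers": -1, "dx": -0.1, "dy": 0.037, "dz": 0, "roll": 0}, {"fingers": -1, "dx": -0.15, "dy": 0.055, "dz": 0, "roll": 0}, {"fingers": -1, "dx": -0.2, "dy": 0.074, "dz": 0.01, "roll": 0}, {"fingers": -1, "dx": -0.24, "dy": 0.089, "dz": 0.02, "roll": 0}, {"fingers": -1, "dx": -0.24, "dy": 0.089, "dz": 0.045, "roll": 0}, {"fingers": -1, "dx": -0.24, "dy": 0.089, "dz": 0.045, "roll": 0}]'

```text
time: 7.52
tool_pos: [0.4445, 0.0432, 0.1227]
tcp_rot: [-2.452, -1.958, 0.007]
wrist_force: [-1.0, 0.5, 0.3]
width: 1.0
grip_force: 0.0
```

```bash
python3 -c "
from h import *
to(.4501,.0460,.068,-12.5)"
```

```text
t 7.53 pos [0.4445 0.0432 0.1227] yline -12.8 tilt -1.0 w 1.0 grip 0.0 F [-1.   0.5  0.3]
-> dx 0.0041 dy 0.0051 dz 0.0547 roll -0.3 | q6 0.26
```

Request:
step_arm --commands '[{"fingers": -1, "dx": 0.003, "dy": 0.003, "dz": 0.025, "roll": 0}, {"fingers": -1, "dx": 0.003, "dy": 0.003, "dz": 0.053, "roll": 0}, {"fingers": -1, "dx": 0.003, "dy": 0.003, "dz": 0.053, "roll": 0}, {"fingers": 1, "dx": 0.003, "dy": 0.003, "dz": 0.053, "roll": 0}, {"fingers": 1, "dx": 0.003, "dy": 0.003, "dz": 0.053, "roll": 0}, {"fingers": 1, "dx": 0.003, "dy": 0.003, "dz": 0.053, "roll": 0}, {"fingers": 1, "dx": 0.003, "dy": 0.003, "dz": 0.053, "roll": 0}, {"fingers": 1, "dx": 0.003, "dy": 0.003, "dz": 0.053, "roll": 0}]'

```text
time: 8.52
tool_pos: [0.4515, 0.0464, 0.074]
tcp_rot: [2.453, 1.962, 0.003]
wrist_force: [-0.6, 0.9, 6.3]
width: 0.534
grip_force: 30.2
```

```bash
python3 -c "
from h import *
to(.4243,-.3166,.168,-12.5)"
```

```text
t 8.53 pos [0.4515 0.0464 0.074 ] yline -12.7 tilt -1.0 w 0.534 grip 30.2 F [-0.6  0.9  6.3]
-> dx -0.3600 dy 0.0534 dz -0.0943 roll -0.2 | q6 0.27
```

Request:
step_arm --commands '[{"fingers": 1, "dx": 0, "dy": 0, "dz": -0.02, "roll": 0}, {"fingers": 1, "dx": 0, "dy": 0, "dz": -0.06, "roll": 0}, {"fingers": 1, "dx": -0.02, "dy": 0.003, "dz": -0.085, "roll": 0}, {"fingers": 1, "dx": -0.065, "dy": 0.01, "dz": -0.095, "roll": 0}, {"fingers": 1, "dx": -0.12, "dy": 0.018, "dz": -0.095, "roll": 0}, {"fingers": 1, "dx": -0.175, "dy": 0.026, "dz": -0.095, "roll": 0}, {"fingers": 1, "dx": -0.23, "dy": 0.035, "dz": -0.095, "roll": 0}, {"fingers": 1, "dx": -0.285, "dy": 0.043, "dz": -0.095, "roll": 0}]'

```text
time: 9.52
tool_pos: [0.4296, -0.2432, 0.1679]
tcp_rot: [2.453, 1.961, 0.001]
wrist_force: [1.0, 0.6, -1.0]
width: 0.53
grip_force: 31.4
```

```bash
python3 -c "
from h import *
to(.4243,-.3166,.11,-12.5)"
```

```text
t 9.53 pos [ 0.4296 -0.2432  0.1679] yline -12.7 tilt -1.0 w 0.53 grip 31.4 F [ 1.   0.6 -1. ]
-> dx -0.0727 dy 0.0109 dz 0.0579 roll -0.2 | q6 -0.34
```

Request:
step_arm --commands '[{"fingers": 1, "dx": -0.04, "dy": 0.006, "dz": 0, "roll": 0}, {"fingers": 1, "dx": -0.065, "dy": 0.01, "dz": 0.01, "roll": 0}, {"fingers": 1, "dx": -0.073, "dy": 0.011, "dz": 0.03, "roll": 0}, {"fingers": 1, "dx": -0.073, "dy": 0.011, "dz": 0.05, "roll": 0}, {"fingers": 1, "dx": -0.073, "dy": 0.011, "dz": 0.058, "roll": 0}, {"fingers": 1, "dx": -0.073, "dy": 0.011, "dz": 0.058, "roll": 0}]'

```text
time: 10.28
tool_pos: [0.4242, -0.3145, 0.1089]
tcp_rot: [-2.452, -1.962, 0.0]
wrist_force: [-0.4, -0.9, -2.3]
width: 0.535
grip_force: 31.4
```

```bash
python3 -c "
from h import *
to(.4243,-.3166,.067,-12.5)"
```

```text
t 10.28 pos [ 0.4242 -0.3145  0.1089] yline -12.7 tilt -1.0 w 0.535 grip 31.4 F [-0.4 -0.9 -2.3]
-> dx -0.0020 dy 0.0006 dz 0.0419 roll -0.2 | q6 -0.46
```

Request:
step_arm --commands '[{"fingers": 1, "dx": -0.002, "dy": 0.0, "dz": 0.015, "roll": 0}, {"fingers": 1, "dx": -0.002, "dy": 0.0, "dz": 0.028, "roll": 0}, {"fingers": 1, "dx": -0.002, "dy": 0.0, "dz": 0.036, "roll": 0}, {"fingers": 1, "dx": -0.002, "dy": 0.0, "dz": 0.041, "roll": 0}, {"fingers": 1, "dx": -0.002, "dy": 0.0, "dz": 0.041, "roll": 0}, {"fingers": 1, "dx": -0.002, "dy": 0.0, "dz": 0.041, "roll": 0}]'

```text
time: 11.02
tool_pos: [0.4244, -0.3172, 0.0686]
tcp_rot: [2.453, 1.962, 0.0]
wrist_force: [-0.6, 0.8, -1.5]
width: 0.535
grip_force: 31.4
```

```bash
python3 -c "
from h import *
to(.4243,-.3166,.065,-12.5)"
```

```text
t 11.03 pos [ 0.4244 -0.3172  0.0686] yline -12.7 tilt -1.0 w 0.535 grip 31.4 F [-0.6  0.8 -1.5]
-> dx 0.0005 dy -0.0003 dz 0.0036 roll -0.2 | q6 -0.47
```

Request:
step_arm --commands '[{"fingers": 1, "dx": 0, "dy": 0, "dz": 0.002, "roll": 0}, {"fingers": 1, "dx": 0, "dy": 0, "dz": 0.004, "roll": 0}, {"fingers": 1, "dx": 0, "dy": 0, "dz": 0.004, "roll": 0}]'

```text
time: 11.4
tool_pos: [0.4241, -0.3169, 0.0642]
tcp_rot: [2.453, 1.962, 0.0]
wrist_force: [-0.6, -0.4, -1.4]
width: 0.534
grip_force: 31.4
```

```bash
python3 -c "
from h import *
to(.4243,-.3166,.065,-12.5)"
```

```text
t 11.4 pos [ 0.4241 -0.3169  0.0642] yline -12.7 tilt -1.0 w 0.534 grip 31.4 F [-0.6 -0.4 -1.4]
-> dx 0.0003 dy 0.0001 dz -0.0008 roll -0.2 | q6 -0.47
```

Request:
step_arm --commands '[{"fingers": -0.1, "dx": 0, "dy": 0, "dz": 0.0, "roll": 0}, {"fingers": -0.2, "dx": 0, "dy": 0, "dz": 0, "roll": 0}, {"fingers": -0.5, "dx": 0, "dy": 0, "dz": 0, "roll": 0}, {"fingers": -0.5, "dx": 0, "dy": 0, "dz": 0, "roll": 0}, {"fingers": -0.5, "dx": 0, "dy": 0, "dz": -0.02, "roll": 0}, {"fingers": -0.5, "dx": 0, "dy": 0, "dz": -0.06, "roll": 0}, {"fingers": -1, "dx": 0, "dy": 0, "dz": -0.11, "roll": 0}, {"fingers": -1, "dx": 0.05, "dy": 0, "dz": -0.12, "roll": 0}]'

```text
time: 12.4
tool_pos: [0.4377, -0.2716, 0.1893]
tcp_rot: [2.45, 1.951, 0.003]
wrist_force: [0.5, 0.3, -0.6]
width: 1.002
grip_force: 0.0
```

```bash
python3 - <<'E'
from h import *
im,d=snap('top'); P=cloud('top',d); s,_=snap('scene')
hsv=cv2.cvtColor(im,cv2.COLOR_BGR2HSV); H,S,V=[hsv[...,i].astype(int) for i in range(3)]
cv2.imwrite('pics/mix1.png',np.hstack([cv2.resize(im[165:265,190:450],(600,231)),]))
cv2.imwrite('pics/scene1.png',cv2.resize(s[110:280,130:340],None,fx=3,fy=3))
Q=P[165:255,355:450].reshape(-1,3);R=Q[abs(Q[:,2]-.089)<.008]; print('cup',len(R),cv2.minEnclosingCircle(R[:,:2].astype(np.float32)))
R=Q[abs(Q[:,2]-.055)<.006]; print('box',cv2.minAreaRect(R[:,:2].astype(np.float32)))
Q=P[170:240,205:315].reshape(-1,3)
for z in(.022,.044):
    R=Q[abs(Q[:,2]-z)<.006]; print(z,np.median(R[:,2]),cv2.minAreaRect(R[:,:2].astype(np.float32)))
m=((H>35)&(H<95)&(S>40)&(V>70)); m[:170]=0;m[240:]=0;m[:,:220]=0;m[:,300:]=0
c=cv2.findContours(m.astype(np.uint8),0,1)[0]; c=max(c,key=cv2.contourArea)
print('slab col',cv2.minAreaRect(onz('top',c[:,0],.044)[:,:2].astype(np.float32)))
to(.444,.011,.15,-12.3)
E
```

```text
cup 37 ((0.4261673092842102, -0.30453991889953613), 0.01919897086918354)
box ((0.42072421312332153, -0.29741379618644714), (0.12022607028484344, 0.08156174421310425), 11.274867057800293)
0.022 0.021783752535701695 ((0.4432578384876251, 0.015045970678329468), (0.1899804174900055, 0.0644703283905983), 78.0781021118164)
0.044 0.04369248311062268 ((0.4424048960208893, 0.010746866464614868), (0.15577535331249237, 0.047927774488925934), 77.26014709472656)
slab col ((0.44164663553237915, 0.011044248938560486), (0.1550249606370926, 0.04921018332242966), 76.94054412841797)
t 12.5 pos [ 0.4367 -0.2661  0.1868] yline -12.6 tilt -1.0 w 0.998 grip 0.0 F [ 0.4  0.2 -0.4]
-> dx 0.2720 dy -0.0534 dz 0.0366 roll -0.3 | q6 -0.38
```

View pics/mix1.png

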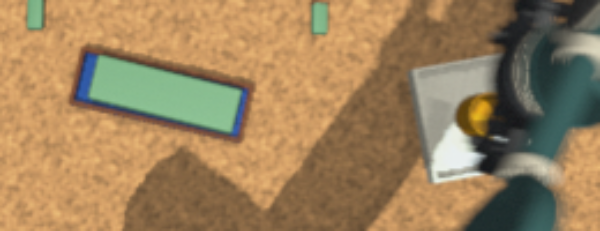

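View pics/scene1.png

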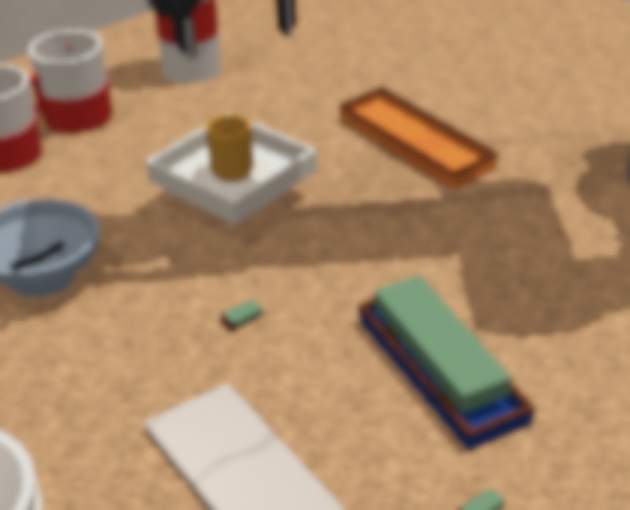

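The mustard cup stands upright in a level box. The slab lies bare in the dish, with its centre at (.4424,.0107).

Request:
step_arm --commands '[{"fingers": -1, "dx": 0.05, "dy": -0.01, "dz": 0, "roll": 0}, {"fingers": -1, "dx": 0.105, "dy": -0.02, "dz": 0, "roll": 0}, {"fingers": -1, "dx": 0.16, "dy": -0.032, "dz": 0, "roll": 0}, {"fingers": -1, "dx": 0.215, "dy": -0.042, "dz": 0.01, "roll": 0}, {"fingers": -1, "dx": 0.26, "dy": -0.053, "dz": 0.04, "roll": 0}, {"fingers": -1, "dx": 0.272, "dy": -0.055, "dz": 0.08, "roll": 0}, {"fingers": -1, "dx": 0.272, "dy": -0.055, "dz": 0.107, "roll": 0}, {"fingers": -1, "dx": 0.272, "dy": -0.055, "dz": 0.107, "roll": 0}]'

```text
time: 13.5
tool_pos: [0.4384, 0.0094, 0.0747]
tcp_rot: [-2.449, -1.961, 0.008]
wrist_force: [-0.0, 0.3, 0.6]
width: 0.996
grip_force: 0.0
```

```bash
python3 - <<'E'
from h import *
im,d=snap('top'); P=cloud('top',d)
Q=P[165:255,355:450].reshape(-1,3);R=Q[abs(Q[:,2]-.089)<.008]; print('cup',len(R),cv2.minEnclosingCircle(R[:,:2].astype(np.float32)))
R=Q[abs(Q[:,2]-.055)<.006]; print('box',np.median(R[:,2]),cv2.minAreaRect(R[:,:2].astype(np.float32)))
to(.4424,.0107,.023,-12.7)
E
```

```text
cup 104 ((0.4242105484008789, -0.3156701624393463), 0.023727383464574814)
box 0.05440690853749863 ((0.4243241250514984, -0.3165720999240875), (0.12031813710927963, 0.12100377678871155), 11.264303207397461)
t 13.55 pos [0.4402 0.0091 0.0764] yline -12.7 tilt -1.0 w 1.001 grip 0.0 F [ 0.4 -1.4 -0.2]
-> dx 0.0020 dy 0.0020 dz 0.0534 roll 0.0 | q6 0.19
```

Request:
step_arm --commands '[{"fingers": -1, "dx": 0.002, "dy": 0.002, "dz": 0.025, "roll": 0}, {"fingers": -1, "dx": 0.002, "dy": 0.002, "dz": 0.045, "roll": 0}, {"fingers": -1, "dx": 0.002, "dy": 0.002, "dz": 0.053, "roll": 0}, {"fingers": -1, "dx": 0.002, "dy": 0.002, "dz": 0.053, "roll": 0}, {"fingers": -0.5, "dx": 0.002, "dy": 0.002, "dz": 0.053, "roll": 0}, {"fingers": -0.3, "dx": 0.002, "dy": 0.002, "dz": 0.053, "roll": 0}, {"fingers": -0.3, "dx": 0.002, "dy": 0.002, "dz": 0.053, "roll": 0}]'

```text
time: 14.42
tool_pos: [0.4441, 0.0108, 0.0248]
tcp_rot: [2.453, 1.962, 0.001]
wrist_force: [-0.2, -0.1, 0.3]
width: 0.654
grip_force: 0.0
```

```bash
python3 - <<'E'
from h import *
to(.4424,.0107,.023,-12.7)
s,_=snap('scene'); cv2.imwrite('pics/scene2.png',cv2.resize(s[160:280,210:340],None,fx=4,fy=4,interpolation=2))
E
```

```text
t 14.43 pos [0.4441 0.0108 0.0248] yline -12.7 tilt -1.0 w 0.654 grip 0.0 F [-0.2 -0.1  0.3]
-> dx -0.0005 dy -0.0016 dz 0.0018 roll 0.0 | q6 0.19
```

View pics/scene2.png

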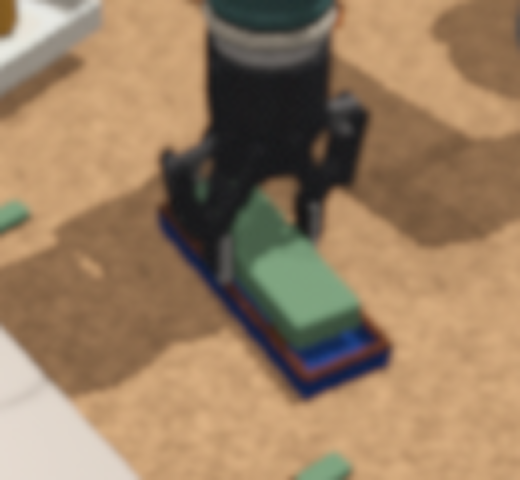

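The fingers straddle the slab just above the dish rim, so I close now.

Request:
step_arm --commands '[{"fingers": -0.2, "dx": 0, "dy": -0.0015, "dz": 0.001, "roll": 0}, {"fingers": 1, "dx": 0, "dy": -0.0015, "dz": 0.001, "roll": 0}, {"fingers": 1, "dx": 0, "dy": -0.0015, "dz": 0.001, "roll": 0}, {"fingers": 1, "dx": 0, "dy": -0.0015, "dz": 0.001, "roll": 0}, {"fingers": 1, "dx": 0, "dy": -0.0015, "dz": 0.001, "roll": 0}]' --squeeze 45

```text
time: 15.1
tool_pos: [0.4422, 0.0112, 0.0234]
tcp_rot: [-2.453, -1.962, -0.0]
wrist_force: [-0.7, 0.7, 4.3]
width: 0.551
grip_force: 48.0
```

```bash
python3 - <<'E'
from h import *
to(.6418,.0002,.10,-5.2)
E
```

```text
t 15.1 pos [0.4422 0.0112 0.0234] yline -12.7 tilt -1.0 w 0.551 grip 48.0 F [-0.7  0.7  4.3]
-> dx 0.0331 dy 0.1971 dz -0.0766 roll -7.5 | q6 0.19
```

Request:
step_arm --commands '[{"fingers": 1, "dx": 0, "dy": 0, "dz": -0.01, "roll": 0}, {"fingers": 1, "dx": 0, "dy": 0, "dz": -0.03, "roll": 0}, {"fingers": 1, "dx": 0, "dy": 0, "dz": -0.06, "roll": 0}, {"fingers": 1, "dx": 0.004, "dy": 0.03, "dz": -0.077, "roll": -2}, {"fingers": 1, "dx": 0.012, "dy": 0.08, "dz": -0.077, "roll": -5}, {"fingers": 1, "dx": 0.022, "dy": 0.13, "dz": -0.077, "roll": -7.5}, {"fingers": 1, "dx": 0.031, "dy": 0.18, "dz": -0.077, "roll": -7.5}, {"fingers": 1, "dx": 0.033, "dy": 0.197, "dz": -0.077, "roll": -7.5}]'

```text
time: 16.1
tool_pos: [0.6442, -0.0002, 0.0999]
tcp_rot: [2.319, 2.118, 0.001]
wrist_force: [-1.6, 0.2, -2.7]
width: 0.549
grip_force: 47.5
```

```bash
python3 - <<'E'
from h import *
to(.6418,.0002,.04,-5.2)
E
```

```text
t 16.1 pos [ 6.442e-01 -2.000e-04  9.990e-02] yline -5.2 tilt -1.0 w 0.549 grip 47.5 F [-1.6  0.2 -2.7]
-> dx 0.0001 dy -0.0024 dz 0.0599 roll 0.0 | q6 0.05
```

Request:
step_arm --commands '[{"fingers": 1, "dx": 0, "dy": -0.001, "dz": 0.02, "roll": 0}, {"fingers": 1, "dx": 0, "dy": -0.001, "dz": 0.04, "roll": 0}, {"fingers": 1, "dx": 0, "dy": -0.001, "dz": 0.055, "roll": 0}, {"fingers": 1, "dx": 0, "dy": -0.001, "dz": 0.062, "roll": 0}, {"fingers": 1, "dx": 0, "dy": -0.001, "dz": 0.065, "roll": 0}, {"fingers": 1, "dx": 0, "dy": -0.001, "dz": 0.065, "roll": 0}]'

```text
time: 16.85
tool_pos: [0.6409, 0.0001, 0.0357]
tcp_rot: [2.319, 2.118, 0.001]
wrist_force: [-0.3, 1.6, -2.4]
width: 0.551
grip_force: 47.5
```

```bash
python3 - <<'E'
from h import *
to(.6418,.0002,.0275,-5.2)
E
```

```text
t 16.85 pos [6.409e-01 1.000e-04 3.570e-02] yline -5.2 tilt -1.0 w 0.551 grip 47.5 F [-0.3  1.6 -2.4]
-> dx 0.0001 dy 0.0009 dz 0.0082 roll 0.0 | q6 0.05
```

Request:
step_arm --commands '[{"fingers": 1, "dx": 0, "dy": 0, "dz": 0.003, "roll": 0}, {"fingers": 1, "dx": 0, "dy": 0, "dz": 0.006, "roll": 0}, {"fingers": 1, "dx": 0, "dy": 0, "dz": 0.008, "roll": 0}, {"fingers": 1, "dx": 0, "dy": 0, "dz": 0.008, "roll": 0}, {"fingers": 1, "dx": 0, "dy": 0, "dz": 0.008, "roll": 0}]'

```text
time: 17.48
tool_pos: [0.6408, 0.0001, 0.0275]
tcp_rot: [2.32, 2.118, 0.0]
wrist_force: [-0.0, -0.3, -0.1]
width: 0.551
grip_force: 47.8
```

```bash
python3 - <<'E'
from h import *
to(.6418,.0002,.0275,-5.2)
E
```

```text
t 17.48 pos [6.408e-01 1.000e-04 2.750e-02] yline -5.2 tilt -1.0 w 0.551 grip 47.8 F [-0.  -0.3 -0.1]
-> dx 0.0002 dy 0.0010 dz 0.0000 roll 0.0 | q6 0.05
```

Contact: the load has gone to about zero. I release and lift, then line up over the dish.

Request:
step_arm --commands '[{"fingers": -0.15, "dx": 0, "dy": 0, "dz": 0, "roll": 0}, {"fingers": -0.4, "dx": 0, "dy": 0, "dz": 0, "roll": 0}, {"fingers": -1, "dx": 0, "dy": 0, "dz": 0, "roll": 0}, {"fingers": -1, "dx": 0, "dy": 0, "dz": 0, "roll": 0}, {"fingers": -1, "dx": 0, "dy": 0, "dz": -0.02, "roll": 0}, {"fingers": -1, "dx": 0, "dy": 0, "dz": -0.07, "roll": 0}, {"fingers": -1, "dx": 0, "dy": 0, "dz": -0.1, "roll": 0}, {"fingers": -1, "dx": 0.0, "dy": -0.05, "dz": -0.11, "roll": 3}]'

```text
time: 18.48
tool_pos: [0.5959, 0.0043, 0.143]
tcp_rot: [2.371, 2.05, 0.012]
wrist_force: [0.3, 0.6, 0.5]
width: 0.999
grip_force: 0.0
```

```bash
python3 - <<'E'
from h import *
im,d=snap('top'); P=cloud('top',d); cv2.imwrite('pics/top3.png',im)
Q=P[165:240,205:315].reshape(-1,3); R=Q[abs(Q[:,2]-.022)<.006]; print('dish',len(R),cv2.minAreaRect(R[:,:2].astype(np.float32)))
to(.4433,.0150,.06,-11.9)
E
```

```text
dish 0 ((0.0, 0.0), (0.0, 0.0), 0.0)
t 18.52 pos [0.5857 0.0053 0.1404] yline -8.4 tilt -1.0 w 1.001 grip 0.0 F [-7.   0.2 -1.4]
-> dx -0.0111 dy -0.1421 dz 0.0807 roll 3.5 | q6 0.11
```

View pics/top3.png

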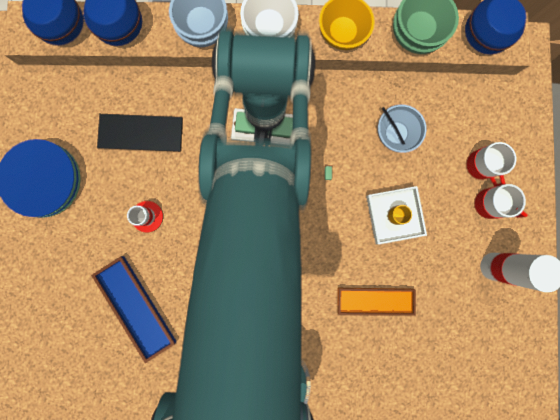

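The tumbler and cup stand well in this view. The arm hides the dish and slab, so I check those two with the scene camera.

```bash
python3 - <<'E'
from h import *
im,d=snap('scene'); P=cloud('scene',d); cv2.imwrite('pics/scene3.png',cv2.resize(im[150:310,150:340],None,fx=3.5,fy=3.5))
X,Y,Z=[P[...,i] for i in range(3)]
def rect(nm,cx,cy,z,t,m=True):
    R=P[(abs(X-cx)<.1)&(abs(Y-cy)<.12)&(abs(Z-z)<t)&m]; print(nm,len(R),cv2.minAreaRect(R[:,:2].astype(np.float32)))
rect('dish',.4433,.015,.022,.004); 
hsv=cv2.cvtColor(im,cv2.COLOR_BGR2HSV);H,S=hsv[...,0].astype(int),hsv[...,1]
rect('slab',.642,0,.048,.005,(H>35)&(H<95)&(S>40))
E
```

```text
dish 421 ((0.44402751326560974, 0.014261558651924133), (0.19494637846946716, 0.06697286665439606), 77.96330261230469)
slab 1027 ((0.6432631015777588, 0.001096583902835846), (0.1560996174812317, 0.048423685133457184), 83.84199523925781)
```

View pics/scene3.png

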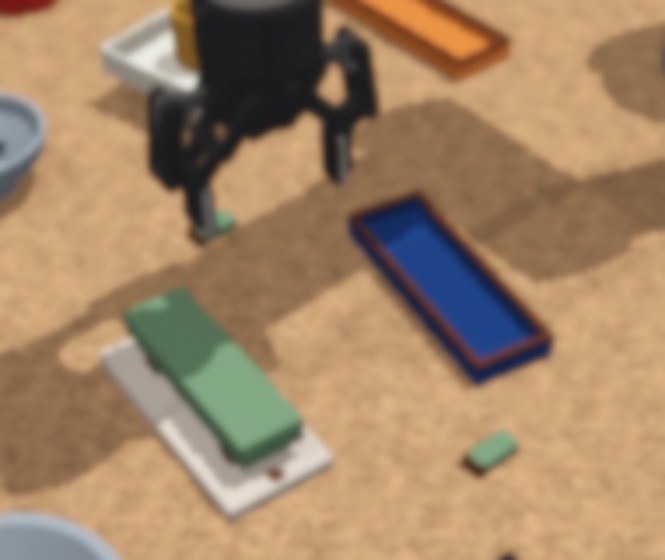

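The slab sits on the board (1–2 mm off) and the dish is where it was measured. Next is the dish.

Request:
step_arm --commands '[{"fingers": -1, "dx": -0.004, "dy": -0.05, "dz": 0, "roll": 2}, {"fingers": -1, "dx": -0.008, "dy": -0.1, "dz": 0.01, "roll": 3.5}, {"fingers": -1, "dx": -0.011, "dy": -0.135, "dz": 0.04, "roll": 3.5}, {"fingers": -1, "dx": -0.011, "dy": -0.142, "dz": 0.08, "roll": 3.5}, {"fingers": -1, "dx": -0.011, "dy": -0.142, "dz": 0.08, "roll": 3.5}, {"fingers": -1, "dx": -0.011, "dy": -0.142, "dz": 0.08, "roll": 3.5}]'

```text
time: 19.32
tool_pos: [0.4508, 0.0139, 0.0591]
tcp_rot: [2.435, 1.983, 0.003]
wrist_force: [0.9, -0.0, 0.2]
width: 0.995
grip_force: 0.0
```

```bash
python3 - <<'E'
from h import *
to(.4435,.0148,.003,-12)
E
```

```text
t 19.32 pos [0.4508 0.0139 0.0591] yline -11.7 tilt -1.0 w 0.995 grip 0.0 F [ 0.9 -0.   0.2]
-> dx -0.0007 dy -0.0075 dz 0.0560 roll 0.3 | q6 0.18
```

Request:
step_arm --commands '[{"fingers": -1, "dx": -0.001, "dy": -0.0075, "dz": 0, "roll": 0}, {"fingers": -1, "dx": -0.001, "dy": -0.0075, "dz": 0.025, "roll": 0}, {"fingers": -1, "dx": -0.001, "dy": -0.0075, "dz": 0.042, "roll": 0}, {"fingers": -1, "dx": -0.001, "dy": -0.0075, "dz": 0.047, "roll": 0}, {"fingers": -1, "dx": -0.001, "dy": -0.0075, "dz": 0.047, "roll": 0}]'

```text
time: 19.95
tool_pos: [0.4417, 0.0145, 0.0109]
tcp_rot: [2.436, 1.983, 0.001]
wrist_force: [-1.1, -0.1, -0.0]
width: 0.999
grip_force: 0.0
```

```bash
python3 - <<'E'
from h import *
to(.4435,.0148,.003,-12)
E
```

```text
t 19.95 pos [0.4417 0.0145 0.0109] yline -11.7 tilt -1.0 w 0.999 grip 0.0 F [-1.1 -0.1 -0. ]
-> dx 0.0006 dy 0.0017 dz 0.0079 roll 0.3 | q6 0.18
```

Request:
step_arm --commands '[{"fingers": -1, "dx": 0.0005, "dy": 0.0015, "dz": 0.004, "roll": 0}, {"fingers": -1, "dx": 0.0005, "dy": 0.0015, "dz": 0.008, "roll": 0}, {"fingers": -0.7, "dx": 0.0005, "dy": 0.0015, "dz": 0.008, "roll": 0}, {"fingers": 1, "dx": 0.0005, "dy": 0.0015, "dz": 0.008, "roll": 0}, {"fingers": 1, "dx": 0.0005, "dy": 0.0015, "dz": 0.008, "roll": 0}, {"fingers": 1, "dx": 0.0005, "dy": 0.0015, "dz": 0.008, "roll": 0}, {"fingers": 1, "dx": 0.0005, "dy": 0.0015, "dz": 0.008, "roll": 0}]' --squeeze 60

```text
time: 20.82
tool_pos: [0.4428, 0.0148, 0.0027]
tcp_rot: [-2.436, -1.983, 0.0]
wrist_force: [-1.9, -0.2, 5.3]
width: 0.732
grip_force: 67.4
```

```bash
python3 - <<'E'
from h import *
to(.6239,.3221,.1,-1.5)
E
```

```text
t 20.82 pos [0.4428 0.0148 0.0027] yline -11.7 tilt -1.0 w 0.732 grip 67.4 F [-1.9 -0.2  5.3]
-> dx 0.3377 dy 0.1150 dz -0.0973 roll -10.2 | q6 0.18
```

Request:
step_arm --commands '[{"fingers": 1, "dx": 0, "dy": 0, "dz": -0.01, "roll": 0}, {"fingers": 1, "dx": 0, "dy": 0, "dz": -0.03, "roll": 0}, {"fingers": 1, "dx": 0, "dy": 0, "dz": -0.06, "roll": 0}, {"fingers": 1, "dx": 0, "dy": 0, "dz": -0.09, "roll": 0}, {"fingers": 1, "dx": 0.025, "dy": 0.01, "dz": -0.1, "roll": -2}, {"fingers": 1, "dx": 0.07, "dy": 0.025, "dz": -0.1, "roll": -4}, {"fingers": 1, "dx": 0.12, "dy": 0.041, "dz": -0.1, "roll": -6}, {"fingers": 1, "dx": 0.17, "dy": 0.058, "dz": -0.1, "roll": -8}]'

```text
time: 21.82
tool_pos: [0.5339, 0.1706, 0.1019]
tcp_rot: [-2.291, -2.15, 0.001]
wrist_force: [1.5, -0.6, -4.0]
width: 0.727
grip_force: 67.2
```

```bash
python3 - <<'E'
from h import *
to(.6239,.3221,.1,-1.5)
E
```

```text
t 21.82 pos [0.5339 0.1706 0.1019] yline -3.6 tilt -1.0 w 0.727 grip 67.2 F [ 1.5 -0.6 -4. ]
-> dx 0.1569 dy 0.0802 dz 0.0018 roll -2.1 | q6 0.33
```

Request:
step_arm --commands '[{"fingers": 1, "dx": 0.05, "dy": 0.025, "dz": 0, "roll": -2}, {"fingers": 1, "dx": 0.1, "dy": 0.05, "dz": 0, "roll": -2}, {"fingers": 1, "dx": 0.14, "dy": 0.072, "dz": 0, "roll": -2}, {"fingers": 1, "dx": 0.157, "dy": 0.08, "dz": 0.02, "roll": -2}, {"fingers": 1, "dx": 0.157, "dy": 0.08, "dz": 0.045, "roll": -2}, {"fingers": 1, "dx": 0.157, "dy": 0.08, "dz": 0.06, "roll": -2}, {"fingers": 1, "dx": 0.157, "dy": 0.08, "dz": 0.07, "roll": -2}, {"fingers": 1, "dx": 0.157, "dy": 0.08, "dz": 0.07, "roll": -2}]'

```text
time: 22.82
tool_pos: [0.6232, 0.3203, 0.0314]
tcp_rot: [-2.254, -2.187, 0.003]
wrist_force: [0.3, -0.7, -4.4]
width: 0.734
grip_force: 67.1
```

```bash
python3 - <<'E'
from h import *
to(.6239,.3221,.0115,-1.5)
E
```

```text
t 22.82 pos [0.6232 0.3203 0.0314] yline -1.7 tilt -1.0 w 0.734 grip 67.1 F [ 0.3 -0.7 -4.4]
-> dx 0.0019 dy 0.0007 dz 0.0199 roll -0.2 | q6 0.47
```

Request:
step_arm --commands '[{"fingers": 1, "dx": 0.0015, "dy": 0.0005, "dz": 0.007, "roll": 0}, {"fingers": 1, "dx": 0.0015, "dy": 0.0005, "dz": 0.013, "roll": 0}, {"fingers": 1, "dx": 0.0015, "dy": 0.0005, "dz": 0.017, "roll": 0}, {"fingers": 1, "dx": 0.0015, "dy": 0.0005, "dz": 0.019, "roll": 0}, {"fingers": 1, "dx": 0.0015, "dy": 0.0005, "dz": 0.019, "roll": 0}]'

```text
time: 23.45
tool_pos: [0.6243, 0.3224, 0.0131]
tcp_rot: [-2.254, -2.188, 0.0]
wrist_force: [-0.2, -0.0, -3.2]
width: 0.734
grip_force: 67.2
```

```bash
python3 - <<'E'
from h import *
to(.6239,.3221,.0107,-1.5)
E
```

```text
t 23.45 pos [0.6243 0.3224 0.0131] yline -1.7 tilt -1.0 w 0.734 grip 67.2 F [-0.2 -0.  -3.2]
-> dx -0.0003 dy -0.0004 dz 0.0024 roll -0.2 | q6 0.47
```

Request:
step_arm --commands '[{"fingers": 1, "dx": 0, "dy": 0, "dz": 0.0025, "roll": 0}, {"fingers": 1, "dx": 0, "dy": 0, "dz": 0.0025, "roll": 0}, {"fingers": -0.55, "dx": 0, "dy": 0, "dz": 0.0025, "roll": 0}, {"fingers": -0.8, "dx": 0, "dy": 0, "dz": 0.0025, "roll": 0}, {"fingers": -1, "dx": 0, "dy": 0, "dz": 0.0025, "roll": 0}, {"fingers": -1, "dx": 0, "dy": 0, "dz": 0.0025, "roll": 0}, {"fingers": -1, "dx": 0, "dy": 0, "dz": -0.01, "roll": 0}, {"fingers": -1, "dx": 0, "dy": 0, "dz": -0.03, "roll": 0}]'

```text
time: 24.45
tool_pos: [0.624, 0.3222, 0.0437]
tcp_rot: [-2.254, -2.188, 0.002]
wrist_force: [0.6, 0.2, -0.1]
width: 0.995
grip_force: 0.0
```

Request:
step_arm --commands '[{"fingers": -1, "dx": 0, "dy": 0, "dz": -0.05, "roll": 0}, {"fingers": -1, "dx": 0, "dy": 0, "dz": -0.1, "roll": 0}, {"fingers": -1, "dx": 0, "dy": 0, "dz": -0.15, "roll": 0}, {"fingers": -1, "dx": -0.05, "dy": 0, "dz": -0.17, "roll": 0}, {"fingers": -1, "dx": -0.1, "dy": 0, "dz": -0.17, "roll": 0}, {"fingers": -1, "dx": -0.15, "dy": 0, "dz": -0.17, "roll": 0}, {"fingers": -1, "dx": -0.15, "dy": 0, "dz": -0.17, "roll": 0}, {"fingers": -1, "dx": -0.15, "dy": 0, "dz": -0.17, "roll": 0}]'

```text
time: 25.45
tool_pos: [0.6205, 0.1727, 0.2149]
tcp_rot: [2.255, 2.187, 0.004]
wrist_force: [-0.3, 0.4, 0.1]
width: 1.001
grip_force: 0.0
```

```bash
python3 - <<'E'
from h import *
for n in('top','scene'):
    im,d=snap(n); P=cloud(n,d); X,Y,Z=[P[...,i] for i in range(3)]
    if n=='scene': cv2.imwrite('pics/scene4.png',im)
    for nm,cx,cy,z in(('dish',.624,.322,.030),('slab',.642,0,.048),('box',.4243,-.3166,.055),('cup',.4243,-.3166,.089),('tumb',.4126,.2973,.081)):
        R=P[(abs(X-cx)<.08)&(abs(Y-cy)<.12)&(abs(Z-z)<.005)]
        if len(R)>5: print(n,nm,len(R),cv2.minAreaRect(R[:,:2].astype(np.float32)))
to(.6239,.3221,.0107,-1.5)
E
```

```text
top slab 1237 ((0.641079306602478, -5.317479372024536e-05), (0.15605533123016357, 0.04863162711262703), 84.28691101074219)
top box 436 ((0.4244256019592285, -0.3168928623199463), (0.1203954890370369, 0.1205897405743599), 11.174581527709961)
top cup 92 ((0.4239463806152344, -0.31549304723739624), (0.04195074737071991, 0.04571833461523056), 0.6439201831817627)
scene dish 910 ((0.6261656880378723, 0.32204678654670715), (0.1920323222875595, 0.06696061789989471), 87.86203002929688)
scene slab 1066 ((0.6429445743560791, -0.0005131065845489502), (0.15793262422084808, 0.04910815879702568), 84.65379333496094)
scene box 321 ((0.4263503849506378, -0.31693100929260254), (0.1253076046705246, 0.12436451017856598), 11.128087997436523)
scene cup 79 ((0.4253461956977844, -0.3169019818305969), (0.04558856785297394, 0.04622189700603485), 8.845659255981445)
scene tumb 125 ((0.414104163646698, 0.29797986149787903), (0.04619763419032097, 0.04324936494231224), 15.638197898864746)
t 25.55 pos [0.6203 0.1736 0.2141] yline -1.6 tilt -1.0 w 0.997 grip 0.0 F [ 0.1  0.5 -0.2]
-> dx 0.1484 dy -0.0009 dz 0.2035 roll -0.1 | q6 0.26
```

View pics/scene4.png

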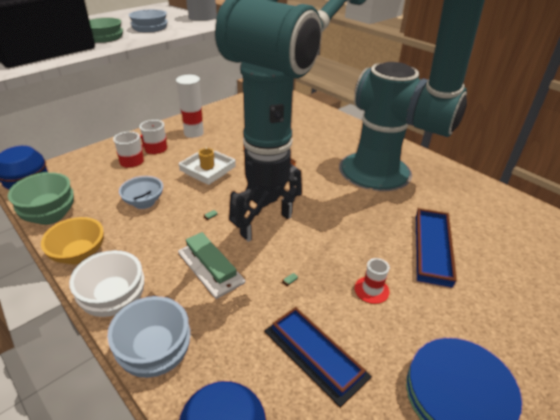

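All four pieces stand on their places: tumbler (375,285), cup (207,160), slab (211,258), dish (317,350). The arm is clear of everything.

```bash
python3 -c "
from workcell import finish_job
print(finish_job())"
```

```text
the job is handed in; nothing more can be done
None
```

The job is handed in with the tumbler, cup, slab and dish each measured within about 3 mm of the middle of its place; `finish_job` returned no verdict.

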